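# Which tin holds the full domino set

### The job

One of the three identical tins in the tray still holds the full set of dominoes: find it by weight. Starting with the tin on your (the robot's) left and going in order to the right, lift each one a few centimetres clear of the tray for a second to feel its weight, and set it back down upright in its own place without dropping it (the last need not go back if it is the one); knock over or shift nothing else. Then hold the heaviest tin up, upright and still, at least 15 cm above the tray, and finish while holding it there, with the other two standing in their places.

Things in the scene. Friction and masses are not known exactly. Their poses are not given: they have to be found in the camera images.
- tray: Fixed shallow dark wooden tray on the table, 170 mm (its x) by 400 mm (its y, the row of tins runs along y), rim 14 mm high and 7 mm thick, inner floor 7 mm above the table. Origin at the centre of its underside, on the table; z up. A small brass knob sits in the middle of its near long side (-x).
- tin_left_mid (a point): The left one of three identical closed round tins in a row in the tray (tray +y end), about 125 mm apart. Brushed aluminium, 58 mm across (lid 59), 76 mm tall, lid fixed shut. This point: on its axis, 38 mm above its underside; z up. Hidden loose contents: the heaviest tin weighs 0.45 to 0.6 kg, each other 0.15 to 0.3 kg; any of the three may be the heaviest.
- tin_middle_mid (a point): The middle one of three identical closed round tins in a row in the tray (near the tray's centre), about 125 mm apart. Brushed aluminium, 58 mm across (lid 59), 76 mm tall, lid fixed shut. This point: on its axis, 38 mm above its underside; z up. Weight: see the left tin.
- tin_right_mid (a point): The right one of three identical closed round tins in a row in the tray (tray -y end), about 125 mm apart. Brushed aluminium, 58 mm across (lid 59), 76 mm tall, lid fixed shut. This point: on its axis, 38 mm above its underside; z up. Weight: see the left tin.
- cup: Bystander: white ceramic espresso cup, 66 mm across, 58 mm tall, with a handle; beyond the tray. Origin at the centre of its underside.
- glass: Bystander: empty glass, 68 mm across the rim, 110 mm tall; beyond the tray. Origin at the centre of its underside.
- dish: Bystander: aluminium dish, 130 mm across, 30 mm high; to the right of the tray. Origin at the centre of its underside.
- domino1: Bystander: black domino 24 x 48 x 9 mm, number 1 from the bottom of a stack of three, to the left of the tray. Origin at the centre of its underside.
- domino2: Bystander: black domino 24 x 48 x 9 mm, number 2 from the bottom of a stack of three, to the left of the tray. Origin at the centre of its underside.
- domino3: Bystander: black domino 24 x 48 x 9 mm, number 3 from the bottom of a stack of three, to the left of the tray. Origin at the centre of its underside.
Things that resemble listed ones, but are neither listed nor needed, are in the scene too. What is shaped like the part that bears tin_right_mid but pink, turquoise or yellow is not meant.

How it is judged:
By the outcome, as a careful person would: the job done as asked, in the order asked, and still so for the second after the job is handed in, while the arm keeps its last pose, push and grip.
It also fails if it takes over 72 s, if anything falls off the work surface, if the arm or the gripper's body presses on something with over 40 N, if the wrist force passes 120 N, or if a joint passes its speed limit or range.

### The arm

A 6-joint arm with a two-finger parallel gripper is mounted at the origin on the work surface. World frame = base frame: x ahead of the robot, y to its left, z up, the work surface at z = 0. Lengths are in mm, angles in rad, forces in N, time in s.
With the tool pointing down it reaches from about 275 to 1000 mm from the base axis. Payload 8.4 kg.
Tool frame: the origin (TCP) lies midway between the tips of the shut fingers; the grasp point (between the pads) lies r.grip_point_offset behind it (r.grip_point_offset is the distance from the TCP to the grasp point, in mm); z points along the fingers, y is the direction in which the jaws open and shut (so a half turn about z gives the same grasp; the last joint's range is limited). The gripper opens to 85 mm and grips with 20 to 120 N. Pads are 22 mm wide; open, the fingers measure 114 mm over their backs; the gripper's body (76 mm by 85 mm) begins 54 mm behind the grasp point. The pads swing forward as they close: fully open they stand 13 mm farther back than shut.
Start: joints at [-1.222, 0.353, 1.633, -0, 1.155, -0.002], TCP at [214.779, -586.939, 210.881] pointing down, gripper open.
Joint ranges: [-2.63, 2.63], [-0.92, 2.1], [0.06, 2.66], [-1.3, 4.44], [0, 2.69], [-3.02, 3.02]. Speed limits (rad/s): [2.22, 2.22, 2.79, 3.14, 3.14, 3.14].

### API

Orientations are given as [roll, pitch, yaw] about the fixed x, y, z axes, in that order (R = Rz(yaw) Ry(pitch) Rx(roll)).
In Python, from rig import r gives the robot as it stands.
- The arm moves only by the tool move_arm, never from a script. Its argument "targets" is one flat list of numbers, 5 for each row, row after row: the gripper's target within -1 to 1 (fully open at 1, half-way at 0, shut at -1), then the shift along the tool's x, y, z in cm, then the turn about the tool's z in degrees. In form: [gripper, tx, ty, tz, turn, gripper, tx, ty, tz, turn, ...]. A call has 1 to 10 rows; each row is the pose to reach, as a shift and turn from the pose commanded when the call began, along the tool's axes at that moment; what a row does not reach only later rows make up. A row lasts 1/10 s, in which the tool goes at most 50 mm and 8.59 degrees, less where a joint would pass 70% of its speed; a pose out of reach is approached as far as the arm can. A call with a gripper value outside its range is refused whole. The fingers move at their own pace and stop on an object; "squeeze" is the grip in N (left out, the last holds). Time passes only in rows, so rows that repeat a pose let the fingers close. It gives the time, the measured TCP pose, the force and the opening at its end, in the units of the state.
- r.sense(): the state, without advancing time (a new reading comes with each control period).
- r.grab_frame(name): name is "scene" or "side" or "wrist"; returns a dict with "img" (400x640x3 uint8, blue, green, red), "K" (3x3 intrinsics, pixels), "world_to_cam" (4x4, takes a point from world to camera coordinates). Camera axes: x right, y down, z forward; pixel columns grow to the right and rows downward; lengths in mm; the calibration is good to about 2 mm. A picture is of the moment at which its call begins. There is no depth.
- r.sign_off(): hands the job in, once; it reports no verdict.
Trained networks look in a picture, given as the dict that the camera call returned (one of the last four; its "shot" number tells which), for a name from the list of things; names that differ only in an ending like _2 or _b are one class to them, and where a whole thing is asked for, a point or a joint stands for the part that bears it (a point fixed in the world has none). Each returns a list of dicts, best first, with "conf" (0 to 1); they miss things now and then, are a little off and sometimes report something else, mostly with a low value. They report only what shows in the picture. A call takes as long as a camera call. They do not tell look-alikes from the thing itself.
- r.outline_of(picture, thing): "region" (400x640 bool, what is visible of it).
- r.mark_of(picture, thing): "position" ([x, y, z] in mm, in world coordinates, good to about 4 mm: a listed point, or the origin of a listed thing).
The state is a dict: "clock": time; "qpos": joint angles; "qvel": joint speeds; "joint_efforts": joint torques, N m; "eef_pos": TCP position; "tcp_rot": TCP orientation; "contact_force": force on the tool from outside, world axes, zero at the start; "wrist_torque": the same for the moment, N m; "opening": opening from 0.0 (shut) to 1.0 (fully open).
Only numpy, scipy, OpenCV 4.12 (cv2) and the standard library are available. Lean on these libraries where they do the work, as an engineer would, in place of code of your own. Each camera call takes 0.05 s, during which the arm holds its last target.

## Working session

There is one attempt and no reset: what is moved stays moved. The work goes in short steps, Python scripts to look and compute and a tool call to move; the robot and the scene stay as the last step left them, time stands still between calls to the robot, and variables do not carry over. Pictures are saved under pics/ and viewed, and the job is handed in when it is done.

Besides the shell and the picture viewer there is one more tool, called after ">>>" in YAML: its name, and indented under it one key for each argument. move_arm: Moves the arm, as the interface text tells. Its arguments: {"type":"object","properties":{"targets":{"type":"array","items":{"type":"number"}},"squeeze":{"type":"number"}},"required":["targets"]}

```bash
ls; mkdir -p pics; python3 - <<'E'
from rig import r
import cv2
print(r.sense(), r.grip_point_offset)
for n in ("scene","side"):
    f=r.grab_frame(n); cv2.imwrite(f"pics/{n}0.png",f["img"])
    for t in ["tray","tin_left_mid","tin_middle_mid","tin_right_mid","cup","glass","dish","domino3"]:
        for d in r.mark_of(f,t)[:5]: print(n,t,[round(float(v)) for v in d["position"]],round(d["conf"],2))
E
```

```text
pics
{'clock': 0.0, 'qpos': array([-1.22240874e+00,  3.53677826e-01,  1.63409684e+00,  3.68571367e-05,
        1.15517981e+00, -2.37142170e-03]), 'qvel': array([-0.00079824, -0.00023182, -0.00044126,  0.00138555, -0.00113234,
       -0.00068138]), 'joint_efforts': array([-9.80195800e-04, -6.05234385e+01, -3.42068446e+01, -5.91985759e-05,
        9.01080522e-03, -4.90585739e-05]), 'eef_pos': array([ 214.6222378 , -586.48674068,  210.15911203]), 'tcp_rot': array([-3.14023092e+00, -3.69284516e-05,  3.50744081e-01]), 'contact_force': array([-1.69216534,  0.10216503,  0.82836599]), 'wrist_torque': array([-0.01225352, -0.0118787 , -0.0487519 ]), 'opening': 1.0045990041343835} 18.700000000000003
scene tray [506, 34, 4] 0.6
scene tray [595, 365, 19] 0.51
scene tin_left_mid [495, 167, 46] 0.58
scene tin_middle_mid [502, 41, 46] 0.96
scene tin_right_mid [511, -81, 44] 0.96
scene tin_right_mid [650, -224, 39] 0.82
scene tin_right_mid [513, -243, 40] 0.77
scene tin_right_mid [347, -222, 36] 0.73
scene glass [762, -61, -2] 0.77
scene glass [500, 42, 49] 0.45
scene dish [596, 363, 5] 0.73
scene dish [598, -419, 3] 0.61
scene domino3 [594, 362, 2] 0.58
scene domino3 [596, 360, 7] 0.56
scene domino3 [594, 365, 21] 0.43
side tray [510, 40, 2] 0.95
side tin_left_mid [499, 166, 46] 0.9
side tin_middle_mid [504, 38, 47] 0.64
side tin_right_mid [516, -241, 38] 0.93
side tin_right_mid [347, -226, 40] 0.89
side tin_right_mid [650, -222, 38] 0.82
side cup [767, 73, 2] 0.83
side glass [761, -61, -2] 0.8
side dish [600, -418, -1] 0.73
side dish [507, 40, -3] 0.37
side domino3 [598, 359, 8] 0.61
side domino3 [591, 366, 18] 0.58
side domino3 [599, 357, -5] 0.51
```

View pics/scene0.png

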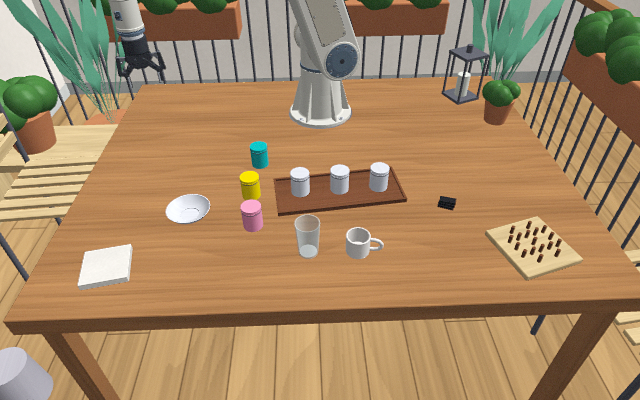

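View pics/side0.png

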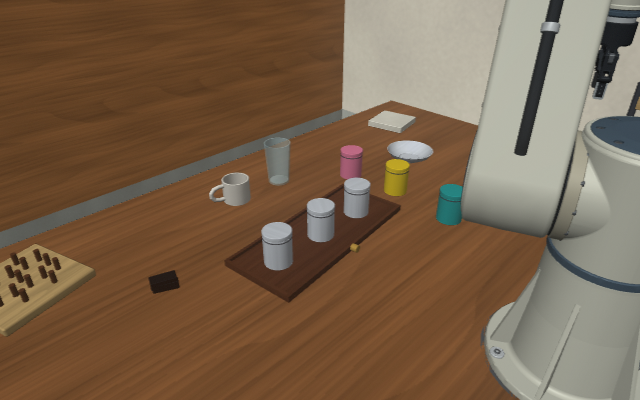

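The scene camera faces the robot, so its left is at the right of the picture. The aluminium tins are at about (379,177), (340,180) and (300,182), and the tray is under them. The coloured tins at (259,155), (250,186) and (251,216) are decoys. I'll move above the left tin with the jaws along x, then refine using the wrist camera.

>>> move_arm:
  targets: [1,52.4,-61.1,0,-69.9,1,52.4,-61.1,0,-69.9,1,52.4,-61.1,0,-69.9,1,52.4,-61.1,0,-69.9,1,52.4,-61.1,0,-69.9,1,52.4,-61.1,0,-69.9,1,52.4,-61.1,0,-69.9,1,52.4,-61.1,0,-69.9,1,52.4,-61.1,0,-69.9,1,52.4,-61.1,0,-69.9]

```text
clock: 1.9
eef_pos: [390.5, -116.8, 211.3]
tcp_rot: [3.14, 0.0, 1.571]
contact_force: [1.5, -1.3, 0.5]
opening: 1.0
```

```bash
cat > h.py <<'E'
from rig import r
import numpy as np, cv2
def to(p,yaw=np.pi/2):
    s=r.sense(); from scipy.spatial.transform import Rotation as R
    Rm=R.from_euler('xyz',s['tcp_rot']).as_matrix()
    d=Rm.T@(np.array(p)-s['eef_pos'])/10
    dy=(yaw-s['tcp_rot'][2]+np.pi)%(2*np.pi)-np.pi
    print('t',round(s['clock'],2),'pos',s['eef_pos'].round(1),'rot',s['tcp_rot'].round(3),'open',round(s['opening'],3),'F',s['contact_force'].round(1))
    print('cmd',d.round(2),'turn',round(-np.degrees(dy),1))
E
python3 -c "
from h import *
to([497,167,210])"
```

```text
t 1.9 pos [ 390.5 -116.8  211.3] rot [3.14  0.    1.571] open 1.0 F [ 1.5 -1.3  0.5]
cmd [28.37 10.67  0.13] turn 0.0
```

>>> move_arm:
  targets: [1,28.4,10.6,0,0,1,28.4,10.6,0,0,1,28.4,10.6,0,0,1,28.4,10.6,0,0,1,28.4,10.6,0,0,1,28.4,10.6,0,0,1,28.4,10.6,0,0,1,28.4,10.6,0,0]

```text
clock: 2.7
eef_pos: [496.0, 166.3, 210.6]
tcp_rot: [-3.141, 0.0, 1.573]
contact_force: [-0.1, -0.5, 0.1]
opening: 0.998
```

```bash
python3 - <<'E'
from h import *
f=r.grab_frame("wrist"); cv2.imwrite("pics/w1.png",f["img"])
np.savez("w1.npz",img=f["img"],K=f["K"],T=f["world_to_cam"])
for d in r.mark_of(f,"tin_left_mid"): print(d["position"],d["conf"])
# where a tin at the assumed places would project (lid circle)
im=f["img"].copy()
for c in [(497,167),(503,40),(511,-81)]:
    a=np.linspace(0,6.28,60); P=np.c_[c[0]+29.5*np.cos(a),c[1]+29.5*np.sin(a),np.full(60,83),np.ones(60)]
    q=(f["world_to_cam"]@P.T)[:3]; u=f["K"]@q; u=(u[:2]/u[2]).T
    if q[2].min()>0: cv2.polylines(im,[u.astype(np.int32)],True,(0,0,255),1)
cv2.imwrite("pics/w1o.png",im)
to([497,167,210])
E
```

```text
t 2.8 pos [495.4 164.5 210.7] rot [-3.141e+00  1.000e-03  1.571e+00] open 1.002 F [-0.3 -0.2  0.2]
cmd [0.25 0.16 0.07] turn -0.0
```

View pics/w1o.png

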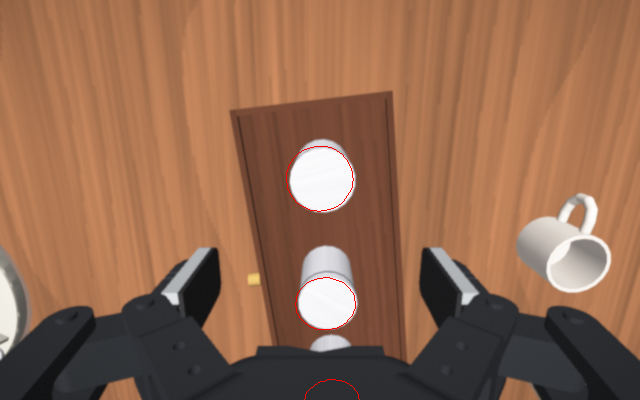

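The overlay matches the lids to about 1 mm, so left tin ≈ (497,167), middle ≈ (503,40) and right ≈ (511,-81). Next I'll descend around the left tin.

>>> move_arm:
  targets: [1,0,0,4,0,1,0,0,8,0,1,0,0,11,0,1,0,0,13,0,1,0,0,15,0,1,0,0,16.5,0,1,0,0,17.5,0,1,0,0,18.2,0,1,0,0,18.2,0,1,0,0,18.2,0]

```text
clock: 3.8
eef_pos: [496.4, 165.1, 29.4]
tcp_rot: [3.141, -0.0, 1.57]
contact_force: [-0.3, 0.2, 0.5]
opening: 1.002
```

>>> move_arm:
  squeeze: 35
  targets: [-1,0,0,0,0,-1,0,0,0,0,-1,0,0,0,0,-1,0,0,0,0,-1,0,0,0,0,-1,0,0,0,0,-1,0,0,0,0,-1,0,0,0,0,-1,0,0,0,0,-1,0,0,0,0]

```text
clock: 4.8
eef_pos: [496.9, 165.7, 29.9]
tcp_rot: [3.14, -0.001, 1.571]
contact_force: [-0.0, -0.1, 5.8]
opening: 0.672
```

```bash
python3 - <<'E'
from h import *
f=r.grab_frame("side"); cv2.imwrite("pics/s1.png",f["img"])
to([497,167,30])
E
```

```text
t 4.85 pos [496.9 165.7  29.8] rot [ 3.140e+00 -1.000e-03  1.571e+00] open 0.67 F [ 0.2 -0.1  5.6]
cmd [ 0.13  0.01 -0.02] turn 0.0
```

View pics/s1.png

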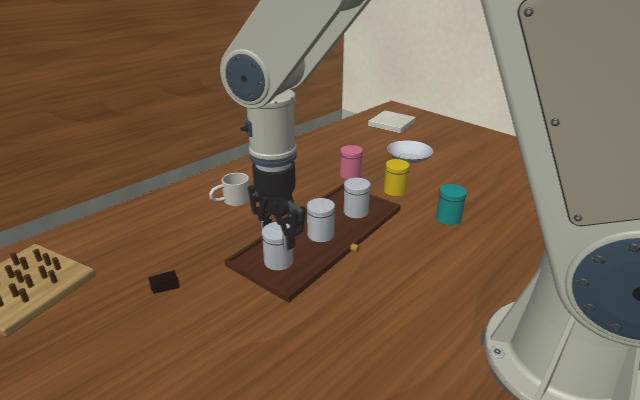

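>>> move_arm:
  squeeze: 45
  targets: [-1,0,0,-0.3,0,-1,0,0,-0.8,0,-1,0,0,-1.6,0,-1,0,0,-2.6,0,-1,0,0,-3.6,0,-1,0,0,-4.6,0,-1,0,0,-5.4,0,-1,0,0,-5.8,0,-1,0,0,-6,0,-1,0,0,-6,0]

```text
clock: 5.85
eef_pos: [496.0, 165.3, 89.0]
tcp_rot: [3.141, -0.0, 1.571]
contact_force: [0.8, 0.3, -3.0]
opening: 0.667
```

>>> move_arm:
  targets: [-1,0,0,0,0,-1,0,0,0,0,-1,0,0,0,0,-1,0,0,0,0,-1,0,0,0,0,-1,0,0,0,0]

```text
clock: 6.45
eef_pos: [496.0, 165.3, 88.8]
tcp_rot: [-3.141, 0.0, 1.571]
contact_force: [-0.3, 0.8, -3.4]
opening: 0.67
```

```bash
python3 - <<'E'
from h import *
F=[]
for i in range(8):
    f=r.grab_frame("side"); F.append(r.sense()["contact_force"])
print(np.mean(F,0),np.std(F,0))
cv2.imwrite("pics/s2.png",f["img"]); 
to([497,167,30])
E
```

```text
[ 0.08430922 -0.30825292 -2.78572859] [0.5959936  0.54306255 0.37922107]
t 6.85 pos [496.  165.3  88.9] rot [3.142 0.    1.571] open 0.671 F [-0.1 -0.6 -2.2]
cmd [0.17 0.1  5.89] turn 0.0
```

View pics/s2.png

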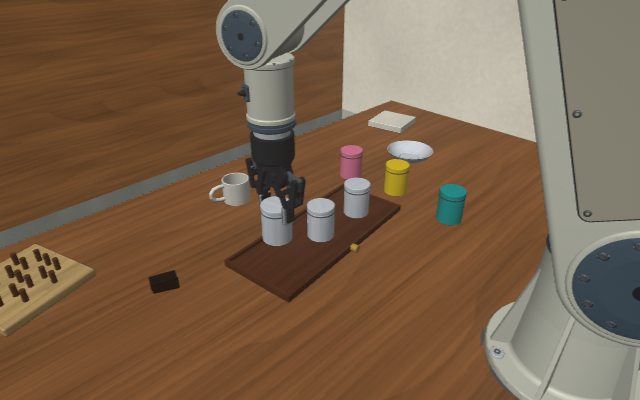

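Left tin weighs about 2.8 N (0.28 kg), so it is a light one. It hangs upright in the gripper at (277,222). I'll set it back.

>>> move_arm:
  targets: [-1,0,0,0.5,0,-1,0,0,1.5,0,-1,0,0,2.7,0,-1,0,0,3.8,0,-1,0,0,4.7,0,-1,0,0,5.3,0,-1,0,0,5.6,0,-1,0,0,5.8,0,-1,0,0,5.9,0,-1,0,0,5.95,0]

```text
clock: 7.85
eef_pos: [496.3, 165.5, 29.9]
tcp_rot: [3.141, -0.0, 1.571]
contact_force: [-1.8, 0.1, 6.7]
opening: 0.673
```

>>> move_arm:
  targets: [-1,0,0,0.03,0,-1,0,0,0.05,0,-1,0,0,0.05,0]

```text
clock: 8.15
eef_pos: [496.3, 165.5, 29.9]
tcp_rot: [3.141, -0.0, 1.571]
contact_force: [-3.0, -1.1, 7.1]
opening: 0.672
```

It is down on the tray floor (7 N of contact). Releasing.

>>> move_arm:
  targets: [1,0,0,0,0,1,0,0,0,0,1,0,0,0,0,1,0,0,0,0,1,0,0,0,0,1,0,0,0,0,1,0,0,0,0,1,0,0,0,0]

```text
clock: 8.95
eef_pos: [496.0, 165.4, 28.9]
tcp_rot: [-3.142, -0.0, 1.571]
contact_force: [0.5, 0.6, -0.0]
opening: 1.003
```

>>> move_arm:
  targets: [1,0,0,-1,0,1,0,0,-3,0,1,0,0,-6,0,1,0,0,-10,0,1,0,0,-14,0,1,0,0,-17,0,1,0,0,-18,0,1,0,0,-18,0]

```text
clock: 9.75
eef_pos: [496.8, 165.6, 210.7]
tcp_rot: [3.138, -0.001, 1.571]
contact_force: [-1.0, 0.4, -0.1]
opening: 0.999
```

```bash
python3 - <<'E'
from h import *
f=r.grab_frame("wrist")
im=f["img"].copy()
for c in [(497,167),(503,40),(511,-81)]:
    a=np.linspace(0,6.28,60); P=np.c_[c[0]+29.5*np.cos(a),c[1]+29.5*np.sin(a),np.full(60,83),np.ones(60)]
    q=(f["world_to_cam"]@P.T)[:3]; u=f["K"]@q; u=(u[:2]/u[2]).T
    if q[2].min()>0: cv2.polylines(im,[u.astype(np.int32)],True,(0,0,255),1)
cv2.imwrite("pics/w2o.png",im)
to([503,40,210])
E
```

```text
t 9.8 pos [496.  165.3 209. ] rot [ 3.141 -0.     1.571] open 0.998 F [ 0.6 -0.4 -1.5]
cmd [-12.53   0.7   -0.1 ] turn -0.0
```

View pics/w2o.png

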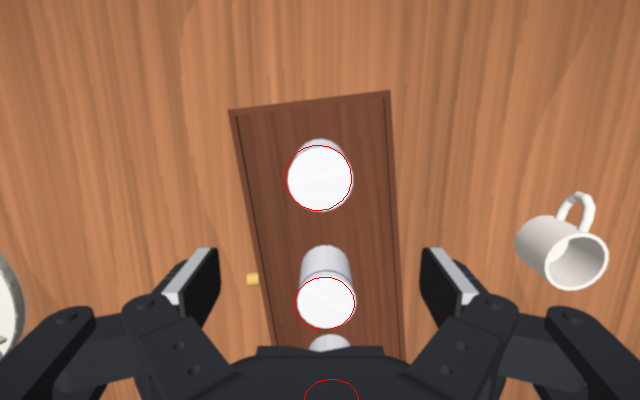

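Left tin is upright at its original spot (lid at (320,178), on the overlay). On to the middle tin.

>>> move_arm:
  targets: [1,-4,0.2,0,0,1,-8,0.4,0,0,1,-11,0.6,0,0,1,-12.5,0.7,0,0,1,-12.5,0.7,0,0,1,-12.5,0.7,0,0,1,-12.5,0.7,0,0]

```text
clock: 10.5
eef_pos: [502.8, 41.3, 208.4]
tcp_rot: [-3.141, -0.0, 1.571]
contact_force: [0.1, 0.5, 0.0]
opening: 0.997
```

```bash
python3 - <<'E'
from h import *
f=r.grab_frame("wrist")
im=f["img"].copy()
for c in [(503,40),(511,-81)]:
    a=np.linspace(0,6.28,60); P=np.c_[c[0]+29.5*np.cos(a),c[1]+29.5*np.sin(a),np.full(60,83),np.ones(60)]
    q=(f["world_to_cam"]@P.T)[:3]; u=f["K"]@q; u=(u[:2]/u[2]).T
    if q[2].min()>0: cv2.polylines(im,[u.astype(np.int32)],True,(0,0,255),1)
cv2.imwrite("pics/w3o.png",im)
to([503,40,210])
E
```

```text
t 10.55 pos [502.8  41.3 208.5] rot [-3.141 -0.     1.572] open 1.003 F [-0.3 -0.2 -0.6]
cmd [-0.13  0.01 -0.15] turn 0.1
```

View pics/w3o.png

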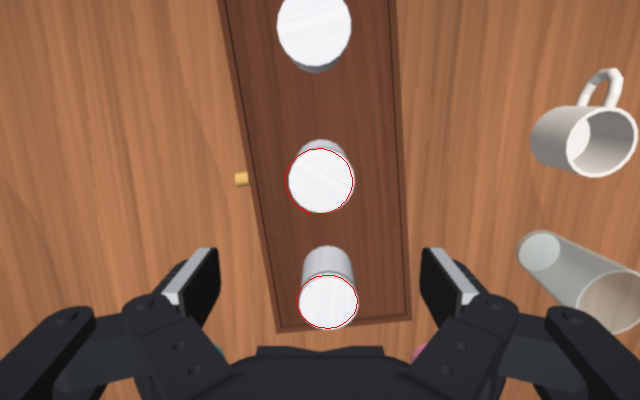

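The middle lid at (321,181) sits on the overlay. Descending and gripping.

>>> move_arm:
  targets: [1,0,0,4,0,1,0,0,8,0,1,0,0,11,0,1,0,0,13,0,1,0,0,15,0,1,0,0,16.5,0,1,0,0,17.4,0,1,0,0,18,0,1,0,0,18,0,1,0,0,18,0]

```text
clock: 11.55
eef_pos: [503.5, 40.6, 29.3]
tcp_rot: [3.141, -0.0, 1.571]
contact_force: [-0.4, -0.2, -0.8]
opening: 1.004
```

>>> move_arm:
  squeeze: 45
  targets: [-1,0,0,0,0,-1,0,0,0,0,-1,0,0,0,0,-1,0,0,0,0,-1,0,0,0,0,-1,0,0,0,0,-1,0,0,0,0,-1,0,0,0,0,-1,0,0,0,0,-1,0,0,0,0]

```text
clock: 12.55
eef_pos: [503.7, 40.4, 29.8]
tcp_rot: [3.14, -0.0, 1.571]
contact_force: [-1.1, 0.4, 6.4]
opening: 0.671
```

>>> move_arm:
  targets: [-1,0,0,-0.3,0,-1,0,0,-0.8,0,-1,0,0,-1.6,0,-1,0,0,-2.6,0,-1,0,0,-3.6,0,-1,0,0,-4.6,0,-1,0,0,-5.4,0,-1,0,0,-5.8,0,-1,0,0,-6,0,-1,0,0,-6,0]

```text
clock: 13.55
eef_pos: [503.0, 40.4, 89.0]
tcp_rot: [3.141, -0.0, 1.571]
contact_force: [0.5, 0.2, -1.7]
opening: 0.675
```

>>> move_arm:
  targets: [-1,0,0,0,0,-1,0,0,0,0,-1,0,0,0,0,-1,0,0,0,0,-1,0,0,0,0,-1,0,0,0,0]

```text
clock: 14.15
eef_pos: [503.0, 40.3, 88.8]
tcp_rot: [-3.141, 0.0, 1.571]
contact_force: [0.2, 0.2, -2.9]
opening: 0.671
```

```bash
python3 - <<'E'
from h import *
F=[]
for i in range(8):
    f=r.grab_frame("side"); F.append(r.sense()["contact_force"])
print(np.mean(F,0),np.std(F,0))
cv2.imwrite("pics/s3.png",f["img"]); 
to([503,40,30])
E
```

```text
[-0.05130015  0.04536934 -1.73490738] [0.44649491 0.31861832 0.54948782]
t 14.55 pos [503.   40.3  88.9] rot [3.142 0.    1.571] open 0.672 F [ 0.2  0.5 -1.5]
cmd [-0.03 -0.    5.89] turn 0.0
```

View pics/s3.png

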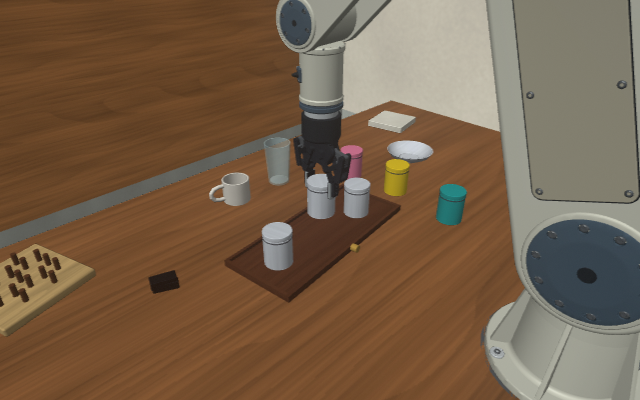

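Middle tin weighs about 1.7 N (0.18 kg), so it is light too. The left tin stands in place at (277,246). Setting the middle one back.

>>> move_arm:
  targets: [-1,0,0,0.5,0,-1,0,0,1.5,0,-1,0,0,2.7,0,-1,0,0,3.8,0,-1,0,0,4.7,0,-1,0,0,5.3,0,-1,0,0,5.6,0,-1,0,0,5.8,0,-1,0,0,5.9,0,-1,0,0,5.95,0]

```text
clock: 15.55
eef_pos: [503.3, 40.4, 29.8]
tcp_rot: [3.141, -0.0, 1.571]
contact_force: [-2.3, -0.8, 8.9]
opening: 0.675
```

>>> move_arm:
  targets: [-1,0,0,0.03,0,-1,0,0,0.05,0,-1,0,0,0.05,0]

```text
clock: 15.85
eef_pos: [503.3, 40.4, 29.8]
tcp_rot: [3.141, -0.0, 1.571]
contact_force: [-2.5, -0.8, 8.3]
opening: 0.675
```

>>> move_arm:
  targets: [1,0,0,0,0,1,0,0,0,0,1,0,0,0,0,1,0,0,0,0,1,0,0,0,0,1,0,0,0,0,1,0,0,0,0,1,0,0,0,0]

```text
clock: 16.65
eef_pos: [503.0, 40.3, 28.8]
tcp_rot: [-3.142, 0.0, 1.571]
contact_force: [0.5, -0.6, -0.4]
opening: 1.0
```

>>> move_arm:
  targets: [1,0,0,-1,0,1,0,0,-3,0,1,0,0,-6,0,1,0,0,-10,0,1,0,0,-14,0,1,0,0,-17,0,1,0,0,-18,0,1,0,0,-18,0]

```text
clock: 17.45
eef_pos: [503.9, 40.4, 210.7]
tcp_rot: [3.138, -0.0, 1.571]
contact_force: [-1.0, 0.4, -0.1]
opening: 0.998
```

```bash
python3 - <<'E'
from h import *
f=r.grab_frame("wrist")
im=f["img"].copy()
for c in [(497,167),(503,40),(511,-81)]:
    a=np.linspace(0,6.28,60); P=np.c_[c[0]+29.5*np.cos(a),c[1]+29.5*np.sin(a),np.full(60,83),np.ones(60)]
    q=(f["world_to_cam"]@P.T)[:3]; u=f["K"]@q; u=(u[:2]/u[2]).T
    if q[2].min()>0: cv2.polylines(im,[u.astype(np.int32)],True,(0,0,255),1)
cv2.imwrite("pics/w4o.png",im)
to([511,-81,210])
E
```

```text
t 17.5 pos [502.9  40.3 209. ] rot [ 3.141 -0.     1.571] open 0.998 F [-0.7  0.3 -0.1]
cmd [-12.13   0.81  -0.1 ] turn -0.0
```

View pics/w4o.png

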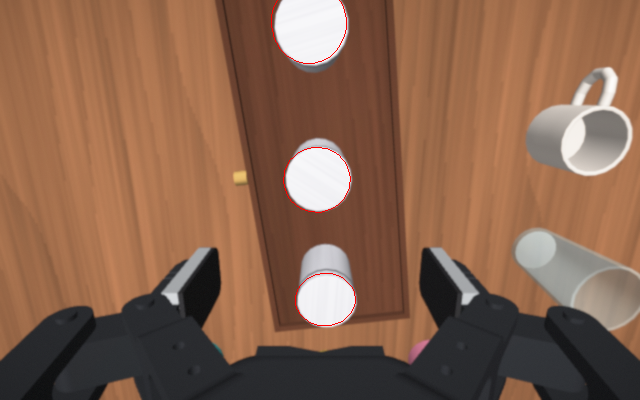

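Both set-back tins are on their marks. Next is the right tin.

>>> move_arm:
  targets: [1,-4,0.2,0,0,1,-8,0.4,0,0,1,-11,0.7,0,0,1,-12.2,0.8,0,0,1,-12.2,0.8,0,0,1,-12.2,0.8,0,0,1,-12.2,0.8,0,0]

```text
clock: 18.2
eef_pos: [510.7, -80.5, 208.4]
tcp_rot: [-3.141, -0.001, 1.572]
contact_force: [-0.7, 0.1, 0.3]
opening: 0.999
```

```bash
python3 - <<'E'
from h import *
f=r.grab_frame("wrist")
im=f["img"].copy()
for c in [(503,40),(511,-81)]:
    a=np.linspace(0,6.28,60); P=np.c_[c[0]+29.5*np.cos(a),c[1]+29.5*np.sin(a),np.full(60,83),np.ones(60)]
    q=(f["world_to_cam"]@P.T)[:3]; u=f["K"]@q; u=(u[:2]/u[2]).T
    if q[2].min()>0: cv2.polylines(im,[u.astype(np.int32)],True,(0,0,255),1)
cv2.imwrite("pics/w5o.png",im)
to([511,-81,210])
E
```

```text
t 18.25 pos [510.8 -80.5 208.6] rot [-3.141 -0.     1.572] open 1.004 F [-0.2 -0.4 -0. ]
cmd [-0.05  0.02 -0.14] turn 0.1
```

View pics/w5o.png

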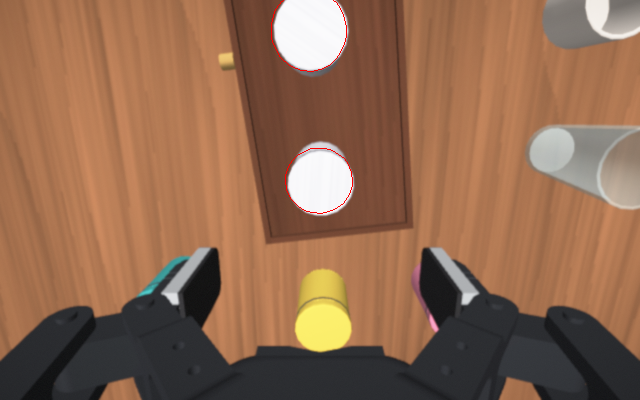

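The right lid at (320,182) is about 2 mm below the overlay, so I'll shift 2 mm in -y and descend.

>>> move_arm:
  targets: [1,-0.2,0,4,0,1,-0.2,0,8,0,1,-0.2,0,11,0,1,-0.2,0,13,0,1,-0.2,0,15,0,1,-0.2,0,16.5,0,1,-0.2,0,17.4,0,1,-0.2,0,18,0,1,-0.2,0,18,0,1,-0.2,0,18,0]

```text
clock: 19.25
eef_pos: [511.5, -83.5, 29.4]
tcp_rot: [3.141, 0.0, 1.571]
contact_force: [-0.1, -0.5, -0.7]
opening: 1.0
```

>>> move_arm:
  squeeze: 55
  targets: [-1,0,0,0,0,-1,0,0,0,0,-1,0,0,0,0,-1,0,0,0,0,-1,0,0,0,0,-1,0,0,0,0,-1,0,0,0,0,-1,0,0,0,0,-1,0,0,0,0,-1,0,0,0,0]

```text
clock: 20.25
eef_pos: [511.4, -83.7, 30.0]
tcp_rot: [3.141, 0.0, 1.571]
contact_force: [-2.3, 0.8, 10.9]
opening: 0.668
```

>>> move_arm:
  targets: [-1,0,0,-0.3,0,-1,0,0,-0.8,0,-1,0,0,-1.6,0,-1,0,0,-2.6,0,-1,0,0,-3.6,0,-1,0,0,-4.6,0,-1,0,0,-5.4,0,-1,0,0,-5.8,0,-1,0,0,-6,0,-1,0,0,-6,0]

```text
clock: 21.25
eef_pos: [511.1, -83.7, 89.0]
tcp_rot: [3.141, 0.0, 1.571]
contact_force: [-0.4, 0.2, -5.1]
opening: 0.664
```

>>> move_arm:
  targets: [-1,0,0,0,0,-1,0,0,0,0,-1,0,0,0,0,-1,0,0,0,0,-1,0,0,0,0,-1,0,0,0,0]

```text
clock: 21.85
eef_pos: [511.0, -83.6, 88.8]
tcp_rot: [-3.141, -0.0, 1.571]
contact_force: [-0.1, 0.3, -4.5]
opening: 0.666
```

```bash
python3 - <<'E'
from h import *
F=[]
for i in range(8):
    f=r.grab_frame("side"); F.append(r.sense()["contact_force"])
print(np.mean(F,0),np.std(F,0))
cv2.imwrite("pics/s4.png",f["img"]); 
to([511,-83,30])
E
```

```text
[ 0.02215356 -0.17399985 -4.46254897] [0.5617793  0.68166007 0.22505434]
t 22.25 pos [511.  -83.7  88.9] rot [-3.142  0.     1.571] open 0.663 F [-0.  -0.5 -4.9]
cmd [ 0.07 -0.    5.89] turn 0.0
```

View pics/s4.png

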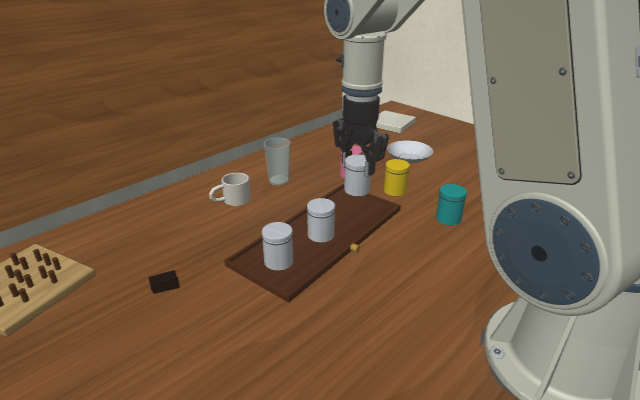

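The right tin is the heaviest, at about 4.5 N (0.46 kg) against 2.8 N and 1.7 N. Raising it another 16 cm, to 22 cm in total.

>>> move_arm:
  targets: [-1,0,0,-0.5,0,-1,0,0,-2,0,-1,0,0,-4,0,-1,0,0,-6.5,0,-1,0,0,-9,0,-1,0,0,-11.5,0,-1,0,0,-13.5,0,-1,0,0,-15,0,-1,0,0,-15.7,0,-1,0,0,-16,0]

```text
clock: 23.25
eef_pos: [511.2, -83.7, 249.6]
tcp_rot: [3.141, 0.0, 1.571]
contact_force: [-0.0, 0.5, -5.8]
opening: 0.664
```

>>> move_arm:
  targets: [-1,0,0,0,0,-1,0,0,0,0,-1,0,0,0,0,-1,0,0,0,0,-1,0,0,0,0,-1,0,0,0,0,-1,0,0,0,0,-1,0,0,0,0,-1,0,0,0,0,-1,0,0,0,0]

```text
clock: 24.25
eef_pos: [511.0, -83.7, 248.9]
tcp_rot: [3.142, 0.0, 1.571]
contact_force: [-0.3, -0.5, -4.6]
opening: 0.667
```

```bash
python3 - <<'E'
from h import *
f=r.grab_frame("side"); g=r.grab_frame("scene")
cv2.imwrite("pics/s5.png",cv2.resize(np.vstack([f["img"],g["img"]])[:, :],(480,600)))
for n,p in (("side",f),("scene",g)):
  for d in r.mark_of(p,"tin_right_mid")[:5]: print(n,d["position"],d["conf"])
to([511,-83,250])
E
```

```text
side [348.9, -223.8, 37.2] 0.96
side [649.1, -222.9, 40.5] 0.75
side [509.8, -241.5, 38.5] 0.73
side [505.0, -82.7, 264.4] 0.71
side [599.2, -418.5, -1.3] 0.34
scene [649.3, -225.2, 36.5] 0.94
scene [509.5, -83.1, 264.8] 0.91
scene [514.4, -245.0, 40.5] 0.86
scene [343.9, -221.6, 40.6] 0.56
scene [502.9, 44.4, 44.9] 0.51
t 24.45 pos [511.  -83.7 248.9] rot [ 3.142 -0.     1.571] open 0.669 F [-0.8  1.  -4.5]
cmd [ 0.07 -0.   -0.11] turn -0.0
```

View pics/s5.png

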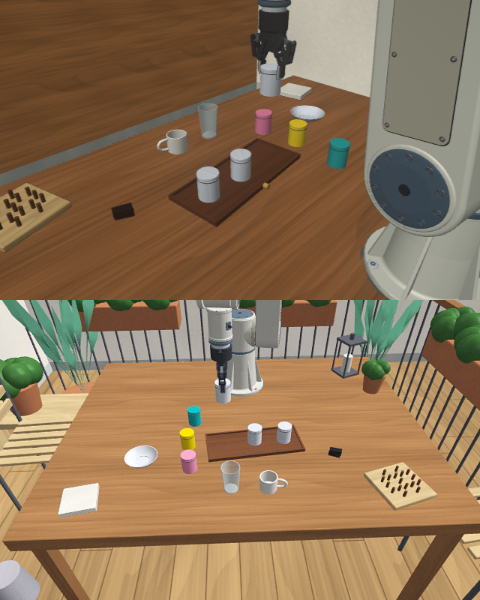

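The right tin is held upright: its midpoint is at z ≈ 265, so its underside is about 22 cm above the tray floor. The other two stand in place and nothing else has moved.

```bash
python3 -c "
from rig import r
print(r.sign_off())"
```

```text
the job is handed in; nothing more can be done
None
```

The right tin is the full one. I handed the job in at about 24.5 s while the arm held it still.

- **Weighing:** I lifted each tin about 6 cm for about a second, going from left to right. Left read about 2.8 N (0.28 kg), middle about 1.7 N (0.18 kg) and right about 4.5 N (0.46 kg). The force noise was about ±0.5 N, well under the gaps. The right tin's reading sits near the bottom of the stated 0.45–0.6 kg range.
- **Setting back:** I lowered the left and middle tins to contact, with 7–9 N on the tool, before releasing them. The wrist picture after each release showed the lid within about 1 mm of its original place.
- **Final hold:** The right tin is gripped at 55 N. The networks put its midpoint at z ≈ 265 mm, so its underside is about 22 cm above the tray floor.
- **Rest of the scene:** The last scene and side pictures show the other two tins standing in the tray. The cup, glass, dish, dominoes and coloured tins look unmoved; I judged those by eye rather than measuring them.

No check failed. The one disagreement was that the right tin stood about 2 mm further in -y than my first estimate, which I corrected before gripping it.

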